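# Hang up the drop guard of a bench guillotine

### The job

Take the black knob of the guillotine's hanger bar, lift the drop guard with it, and hook the slotted bar into the notch of the taller of the two catch posts, so that the guard hangs there, held fully up, when you let go.

Things in the scene. Friction and masses are not known exactly. Their poses are not given: they have to be found in the camera images.
- hanger_bar: Steel bar that lifts the guard. Origin: centre of its upright black knob (28 mm dia, 40 high). z up, y along guillotine, x to its front. Stem down to a crossbar 96 long (y), 10 thick, underside 90 below origin; from it a middle tooth (24 wide) and 2 end lips (8 wide) stick 14 down, leaving 2 downward slots, 28 wide, at y = +26 and -26. Slides in y (1 N), +-60 of mid-machine; no turn, no x.
- tall_catch: Taller of two fixed steel posts on the guillotine, left or right of the bar, 70 mm from mid-machine, in the bar's plane, axes as the bar's. Plate 8 mm thick (y), 52 wide (x); origin at its foot's centre. Notch in its top edge, 24 wide (x), floor 80 above origin, between ears up to 92. Hung here the plate is in a slot of the bar and the crossbar rests on the notch floor.
- low_catch: The lower post on the other side (140 mm away in y), for a half-open guard; not the one to use. Same plate and notch, but the notch floor is 45 mm above its origin (its foot's centre).
- guard (a joint): Height in m of the drop guard (clear panel in steel frame, 288 mm wide) over its lowest position; the bar rises with it. 0 down (start), 0.060 hung in the tall catch, 0.025 in the low one, stop 0.110. Guard and bar weigh 0.6 to 0.85 kg, slide almost freely, and drop if let go.

How it is judged:
By the outcome, as a careful person would: the job done as asked, in the order asked, and still so for the second after the job is handed in, with the robot touching nothing.
It also fails if it takes over 32 s, if anything falls off the work surface, if the arm or the gripper's body presses on something with over 40 N, if the wrist force passes 120 N, or if a joint passes its speed limit or range.

### The arm

A 6-joint arm with a two-finger parallel gripper is mounted at the origin on the work surface. World frame = base frame: x ahead of the robot, y to its left, z up, the work surface at z = 0. Lengths are in m, angles in rad, forces in N, time in s.
With the tool pointing down it reaches from about 0.25 to 0.8 m from the base axis. Payload 8.5 kg.
Tool frame: the origin (TCP) lies midway between the tips of the shut fingers; the grasp point (between the pads) lies 19 mm behind it (bot.grasp_offset is the distance from the TCP to the grasp point, in m); z points along the fingers, x is the direction in which the jaws open and shut, and the axes are right-handed (so a half turn about z gives the same grasp; the last joint's range is limited). The gripper opens to 85 mm and grips with 20 to 120 N. Pads are 22 mm wide; open, the fingers measure 114 mm over their backs; the gripper's body (76 mm by 85 mm) begins 54 mm behind the grasp point. The pads swing forward as they close: fully open they stand 13 mm farther back than shut.
Start: joints at [1.156, 0.238, -0.013, 1.319, 0, 1.571], TCP at [0.212, 0.48, 0.231] pointing down, gripper open.
Joint ranges: [-2.66, 2.66], [-1.03, 1.9], [-1.14, 1.46], [-1.82, 2.27], [-1.45, 1.34], [-3.14, 3.14]. Speed limits (rad/s): [2.22, 2.22, 2.79, 3.14, 3.14, 3.14].

### API

Orientations are given as a 3x3 rotation matrix whose columns are the frame's x, y, z axes.
In Python, from rig import bot gives the robot as it stands. The module is installed in compiled form; this text tells all that it offers.
- The arm moves only by the tool arm_command, never from a script. Its argument "series" is a list that holds one entry, the list of rows, each a list of 7 numbers: the shift along the world's x, y, z in mm, then the turn, a rotation vector about the world's x, y, z in degrees, then the finger opening in mm, from 0 to 85.4. In form: [[[tx, ty, tz, ax, ay, az, hand], ...]]. A call has 1 to 20 rows; each row shifts and turns the commanded pose from where the row before left it; what a row does not reach is not made up. A row lasts 1/12 s, in which the tool goes at most 41.7 mm and 7.16 degrees, less where a joint would pass 70% of its speed; a pose out of reach is approached as far as the arm can. A call with a gripper value outside its range is refused whole. The fingers move at their own pace and stop on an object; the grip force is fixed at half the most. Time passes only in rows, so rows that do not move let the fingers close. It gives the time, the measured TCP pose, the force and the opening at its end, in the units of the state.
- bot.observe(): the state, without advancing time (a new reading comes with each control period).
- bot.capture(name): name is "scene" or "side" or "wrist"; returns a dict with "color" (400x640x3 uint8, red, green, blue), "fx", "fy", "cx", "cy" (pixels), "eye" and "rotation" of the camera in the world. Camera axes: x right, y down, z forward; pixel columns grow to the right and rows downward; lengths in m; the calibration is good to about 2 mm. The wrist camera is an equidistant fisheye: a pixel r from the principal point sees the ray r / f radians off the axis. A picture is of the moment at which its call begins. There is no depth.
- bot.finish_job(): hands the job in, once; it reports no verdict.
Trained networks look in the newest picture that a camera, given by its name, has taken for a name from the list of things; names that differ only in an ending like _2 or _b are one class to them, and where a whole thing is asked for, a point or a joint stands for the part that bears it (a point fixed in the world has none). Each returns a list of dicts, best first, with "p" (0 to 1); they miss things now and then, are a little off and sometimes report something else, mostly with a low value. They report only what shows in the picture. A call takes as long as a camera call.
- bot.recognise(camera, query): "position" ([x, y, z] in m, in world coordinates, good to about 4 mm: the middle of the surface that is visible of it).
- bot.regions_of(camera, query): "mask" (400x640 bool, what is visible of it).
The state is a dict: "clock": time; "joint_pos": joint angles; "dq": joint speeds; "joint_efforts": joint torques, N m; "tool_pos": TCP position; "eef_rot": TCP orientation; "force": force on the tool from outside, world axes, zero at the start; "torque": the same for the moment, N m; "width": opening from 0.0 (shut) to 1.0 (fully open).
Only numpy, scipy, OpenCV 4.12 (cv2) and the standard library are available. Lean on these libraries where they do the work, as an engineer would, in place of code of your own. Each camera call takes 0.05 s, during which the arm holds its last target.

## Working session

There is one attempt and no reset: what is moved stays moved. The work goes in short steps, Python scripts to look and compute and a tool call to move; the robot and the scene stay as the last step left them, time stands still between calls to the robot, and variables do not carry over. Pictures are saved under pics/ and viewed, and the job is handed in when it is done.

Besides the shell and the picture viewer there is one more tool, called after "Emit:" by a JSON object that holds its "op" and its "data". arm_command: Moves the arm, as the interface text tells. Its arguments: {"type":"object","properties":{"series":{"type":"array"}},"required":["series"]}

```bash
mkdir -p pics; cat > h.py <<'E'
from rig import bot
import numpy as np, cv2
def snap(cam,name):
    c=bot.capture(cam); cv2.imwrite(f'pics/{name}.png',c['color'][:,:,::-1]); return c
E
python3 - <<'E'
from h import *
np.set_printoptions(precision=4,suppress=True)
for cam in ['scene','side']:
    c=snap(cam,cam+'0')
    print(cam,c['eye'],c['rotation'].tolist() if hasattr(c['rotation'],'tolist') else c['rotation'],c['fx'],c['cx'],c['cy'])
    for q in ['hanger_bar','tall_catch','low_catch','guard']:
        print(q,[(np.round(d['position'],4).tolist(),round(d['p'],2)) for d in bot.recognise(cam,q)])
o=bot.observe();print(o['clock'],o['tool_pos'],o['eef_rot'],o['force'])
E
```

```text
scene [1.1146 0.1141 0.6014] [[-0.10197937445545725, 0.637534424147318, -0.7636426292532529], [0.9947220950672406, 0.056615956910255776, -0.08557211583322759], [-0.011320811398167742, -0.7683387868969543, -0.639943237935212]] 513.119599267042 309.72802082307913 200.66331060897306
hanger_bar [([0.5504, 0.0732, 0.1642], 0.72)]
tall_catch [([0.564, 0.1419, 0.1583], 0.93)]
low_catch [([0.5533, 0.0071, 0.1523], 0.65)]
guard [([0.5973, 0.0773, 0.0939], 0.6)]
side [0.5564 0.5135 0.5921] [[-0.999922601157824, 0.012378357808235346, 0.0012521787981122263], [0.007765504405938552, 0.69957622871322, -0.7145157781048014], [-0.009720526482268926, -0.7144507516108859, -0.699618206515202]] 448.60431754189295 315.5388653778151 207.96379442601622
hanger_bar [([0.5476, 0.0789, 0.1662], 0.96)]
tall_catch [([0.5438, 0.1515, 0.1778], 0.87)]
low_catch [([0.5483, 0.0099, 0.1509], 0.72)]
guard [([0.577, 0.081, 0.1643], 0.6)]
0.5 [0.2116 0.4804 0.2312] [[ 0.403   0.9152 -0.0001]
 [ 0.9152 -0.403  -0.0001]
 [-0.0001 -0.     -1.    ]] [0.5749 0.0051 0.408 ]
```

View pics/scene0.png

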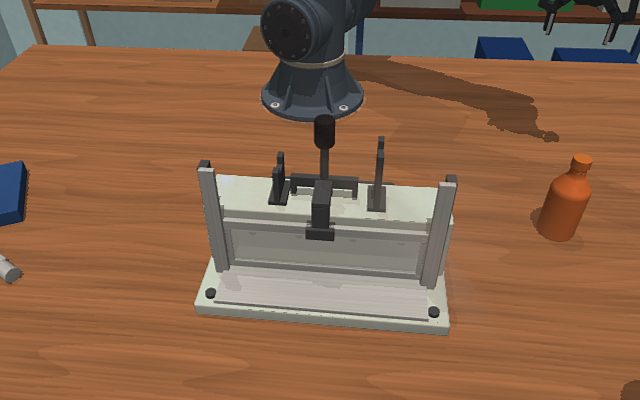

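View pics/side0.png

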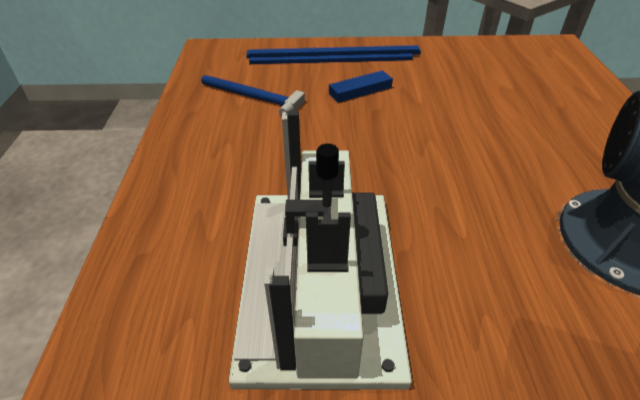

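The scene view looks back at the robot. The knob is at (325,130), the tall post on the right (+y side) at (380,140–210), and the low post at (280,155–200). Next I'll zoom in for accurate pixels.

```bash
python3 - <<'E'
import cv2
a=cv2.imread('pics/scene0.png')[100:250,250:410]; cv2.imwrite('pics/z1.png',cv2.resize(a,None,fx=4,fy=4,interpolation=cv2.INTER_NEAREST)[:600])
a=cv2.imread('pics/side0.png')[135:285,260:420]; cv2.imwrite('pics/z2.png',cv2.resize(a,None,fx=4,fy=4,interpolation=cv2.INTER_NEAREST))
E
```

```text
(no output)
```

View pics/z1.png

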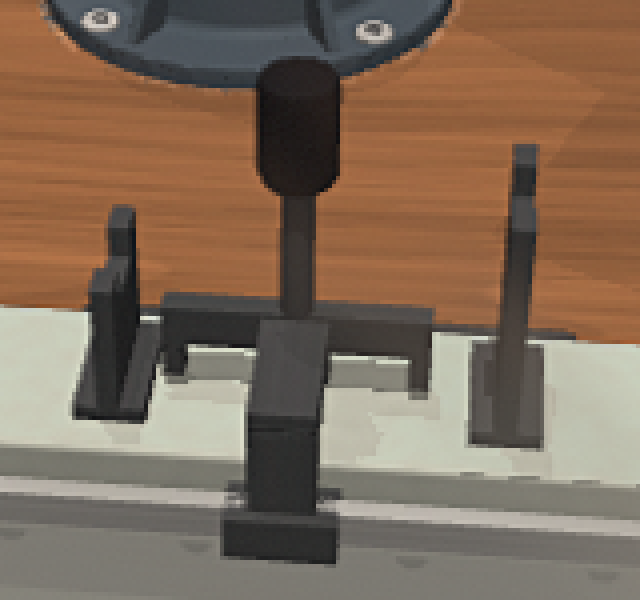

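View pics/z2.png

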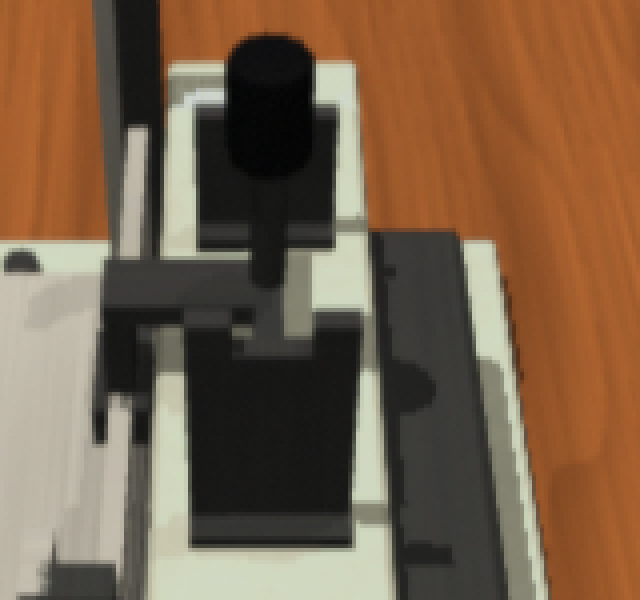

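```bash
cat > fit.py <<'E'
from h import *
from scipy.optimize import least_squares
np.set_printoptions(precision=4,suppress=True)
S=bot.capture('scene');D=bot.capture('side')
def pr(c,P):
    p=(np.atleast_2d(P)-c['eye'])@np.array(c['rotation']); return np.c_[c['fx']*p[:,0]/p[:,2]+c['cx'],c['fy']*p[:,1]/p[:,2]+c['cy']]
def w(q,P):
    c,s=np.cos(q[3]),np.sin(q[3]); P=np.atleast_2d(P)
    return np.c_[c*P[:,0]-s*P[:,1],s*P[:,0]+c*P[:,1],P[:,2]]+q[:3]
zs=lambda u,v:(u/4+250,v/4+100); zd=lambda u,v:(u/4+260,v/4+135)
t=np.linspace(0,2*np.pi,60);C=np.c_[.014*np.cos(t),.014*np.sin(t)]
def res(q,full=False):
    r=[];
    def pt(n,c,P,uv):
        d=pr(c,w(q,P))[0]-uv
        r.extend((n,x) for x in d if not np.isnan(x))
    N=np.nan
    for c,z,b in ((S,zs,(256,340,56,197)),(D,zd,(227,314,36,178))):
        K=np.r_[np.c_[C[:,0],C[:,1]+q[4],0*t+.13],np.c_[C[:,0],C[:,1]+q[4],0*t+.09]]
        uv=pr(c,w(q,K)); a=z(b[0],b[2]);e=z(b[1],b[3])
        r+= [('knob',v) for v in (uv[:,0].min()-a[0],uv[:,0].max()-e[0],uv[:,1].min()-a[1],uv[:,1].max()-e[1])]
    for y,z,n in ((.07,.092,'tall'),(-.07,.057,'low')):
        far,c0,c1,nr,d0,d1=(145,513,538,232,509,533) if n=='tall' else (207,111,136,292,90,115)
        pt(n+'far-',S,(-.026,y-.004,z),zs(c0,far));pt(n+'far+',S,(-.026,y+.004,z),zs(c1,far))
        pt(n+'nr-',S,(.026,y-.004,z),zs(d0,nr));pt(n+'nr+',S,(.026,y+.004,z),zs(d1,nr))
    pt('sR',D,(-.026,.074,.092),zd(361,326));pt('sL',D,(.026,.074,.092),zd(187,326))
    pt('sRf',D,(-.026,.066,.092),zd(361,311))
    pt('lowR',D,(-.026,-.074,.057),zd(337,105)); 
    if full:
        for n,v in r: print(n,round(v,2),end='; ')
        print()
    return np.array([v for _,v in r])
f=least_squares(res,[.55,.075,.06,0,0],loss='soft_l1'); q=f.x
res(q,True);print(q,f.cost)
print('knob',w(q,(0,q[4],.11)))
for n,y in(('tall',.07),('low',-.07)):print(n,w(q,(0,y,0)))
E
python3 fit.py
```

```text
knob -0.4; knob 0.34; knob -0.67; knob 1.57; knob -0.36; knob 0.77; knob -2.01; knob 1.51; tallfar- 0.21; tallfar- -0.22; tallfar+ -0.11; tallfar+ 0.1; tallnr- 0.57; tallnr- -0.05; tallnr+ 0.85; tallnr+ 0.32; lowfar- 0.39; lowfar- -0.28; lowfar+ -0.33; lowfar+ 0.04; lownr- -0.7; lownr- 0.13; lownr+ -1.11; lownr+ 0.5; sR 0.53; sR 0.36; sL -0.93; sL 0.4; sRf 0.2; sRf -0.78; lowR 0.54; lowR -0.47; 
[ 0.5412  0.076   0.1295 -0.0161 -0.0055] 6.321801028035717
knob [[0.5411 0.0705 0.2395]]
tall [[0.5423 0.146  0.1295]]
low [[0.5401 0.006  0.1295]]
```

The fit agrees with the pictures to about 1 px. It puts the knob at (0.541, 0.0705, 0.2395), machine yaw at about −0.9°, and the tall post on the +y side. From there the bar has to lift about 90 mm, slide +49.5 mm in y, then lower. The jaws go along y, so they centre freely on the knob. I'm moving above the knob first.

Emit:
{"op": "arm_command", "data": {"series": [[[0,0,33,0,0,0,85],[0,0,33,0,0,0,85],[0,0,34,0,0,0,85],[19,-24,0,0,0,1.35,85],[19,-24,0,0,0,1.35,85],[19,-24,0,0,0,1.35,85],[19,-24,0,0,0,1.35,85],[19,-24,0,0,0,1.35,85],[19,-24,0,0,0,1.35,85],[19,-24,0,0,0,1.35,85],[19,-24,0,0,0,1.35,85],[19,-24,0,0,0,1.35,85],[20,-24,0,0,0,1.35,85],[20,-24,0,0,0,1.35,85],[20,-24,0,0,0,1.35,85],[20,-24,0,0,0,1.35,85],[20,-24,0,0,0,1.35,85],[20,-25,0,0,0,1.35,85],[20,-25,0,0,0,1.35,85],[0,0,0,0,0,0,85]]]}}

```text
clock: 2.27
tool_pos: [0.5253, 0.0908, 0.3304]
eef_rot: [[0.04, 0.999, 0.0], [0.999, -0.04, -0.001], [-0.001, 0.0, -1.0]]
force: [-0.5, -0.7, -0.1]
width: 0.994
```

Emit:
{"op": "arm_command", "data": {"series": [[[8,-10,0,0,0,0.7,85],[8,-10,0,0,0,0.7,85],[0,0,-15,0,0,0,85],[0,0,-15,0,0,0,85],[0,0,0,0,0,0,85],[0,0,0,0,0,0,85]]]}}

```text
clock: 2.77
tool_pos: [0.538, 0.0745, 0.301]
eef_rot: [[0.013, 1.0, -0.001], [1.0, -0.013, -0.0], [-0.0, -0.001, -1.0]]
force: [-0.6, 0.9, -0.0]
width: 0.995
```

```bash
python3 - <<'E'
from h import *
np.set_printoptions(precision=4,suppress=True)
snap('scene','s1');w=snap('wrist','w1');snap('side','d1')
print(w['eye'],np.array(w['rotation']),w['fx'],w['cx'],w['cy'])
o=bot.observe();print(o['clock'],o['tool_pos'],o['eef_rot'],o['force'],o['joint_pos'])
for cam in('wrist','scene'):print([(d['position'],d['p']) for d in bot.recognise(cam,'hanger_bar')])
a=[cv2.imread(f'pics/{n}.png') for n in('s1','d1')]
cv2.imwrite('pics/m1.png',np.hstack([x[80:320,150:550] if i==0 else x[60:300,150:550] for i,x in enumerate(a)]))
E
```

```text
[0.4633 0.0754 0.4443] [[ 0.0142  0.9555  0.2948]
 [ 0.9999 -0.0135 -0.0045]
 [-0.0003  0.2948 -0.9556]] 309.70691628693146 321.2280124213523 199.55450936624732
2.9167 [0.5388 0.0747 0.3023] [[ 0.0131  0.9999  0.0013]
 [ 0.9999 -0.0131  0.0001]
 [ 0.0001  0.0013 -1.    ]] [ 0.0645  0.5634 -0.6165] [ 0.1378  0.2586  0.1941  1.505  -0.0001  0.1509]
[([0.5362, 0.0716, 0.2271], 0.97)]
[([0.5534, 0.0751, 0.1644], 0.73)]
```

View pics/m1.png

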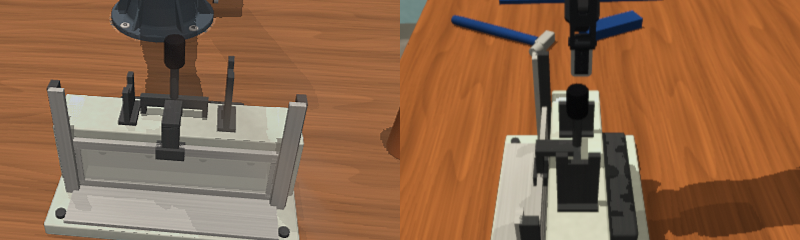

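View pics/w1.png

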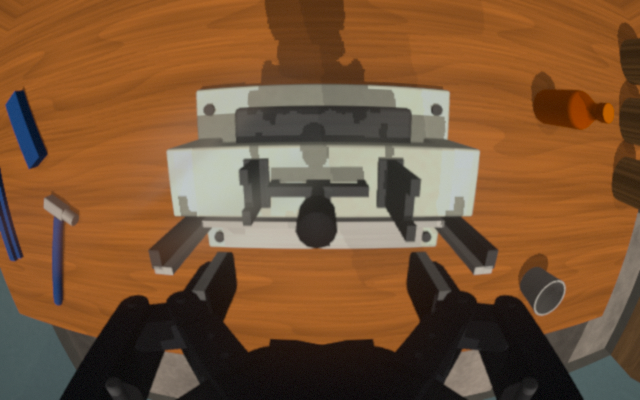

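```bash
python3 - <<'E'
import cv2
a=cv2.imread('pics/w1.png')[140:260,230:430]; cv2.imwrite('pics/z3.png',cv2.resize(a,None,fx=4,fy=4,interpolation=cv2.INTER_CUBIC))
E
cat > wp.py <<'E'
import numpy as np
def wproj(c,P):
    p=(np.atleast_2d(P)-c['eye'])@np.array(c['rotation']); r=np.hypot(p[:,0],p[:,1]);th=np.arctan2(r,p[:,2])
    return np.c_[c['cx']+c['fx']*th*p[:,0]/r,c['cy']+c['fy']*th*p[:,1]/r]
E
cat > ov.py <<'E'
import sys
from h import *; from wp import *
c=snap('wrist','wo'); q=[.5412,.076,.1295,-.0161,-.0055]
t=np.linspace(0,2*np.pi,40);img=cv2.imread('pics/wo.png')
def w(P):
    P=np.atleast_2d(P);a,b=np.cos(q[3]),np.sin(q[3]);return np.c_[a*P[:,0]-b*P[:,1],b*P[:,0]+a*P[:,1],P[:,2]]+q[:3]
img=cv2.resize(img[140:260,230:430],None,fx=4,fy=4,interpolation=cv2.INTER_CUBIC)
for P,col in ((np.c_[.014*np.cos(t),q[4]+.014*np.sin(t),0*t+.13],(0,255,0)),(np.c_[.014*np.cos(t),q[4]+.014*np.sin(t),0*t+.09],(255,255,0)),
  (np.array([[-.026,.066,.092],[.026,.066,.092],[.026,.074,.092],[-.026,.074,.092]]),(0,0,255)),(np.array([[-.026,-.066,.057],[.026,-.066,.057],[.026,-.074,.057],[-.026,-.074,.057]]),(0,0,255))):
    uv=(wproj(c,w(P))-[230,140]+.5)*4; cv2.polylines(img,[uv.astype(int)],True,col,1)
cv2.imwrite('pics/ov.png',img)
E
python3 ov.py
```

```text
(no output)
```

View pics/ov.png

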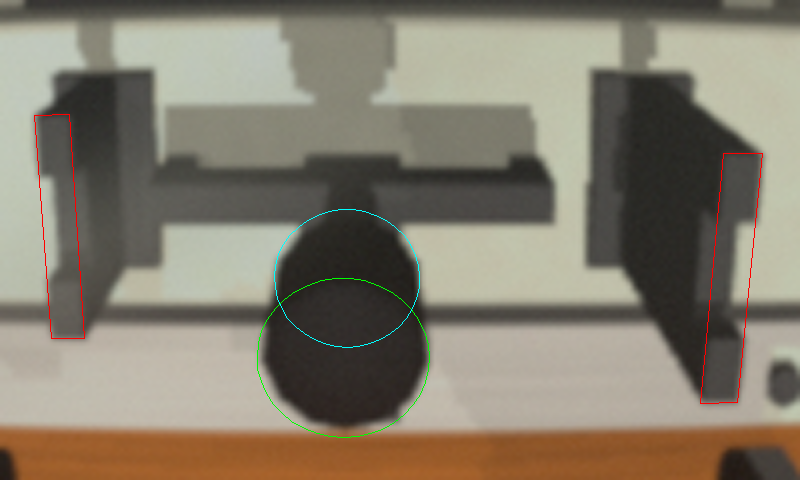

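The overlay of the fitted model matches the posts and knob in the wrist picture. I'll descend 80 mm with a correction of +2.5 mm in x and −4 mm in y, then grip.

Emit:
{"op": "arm_command", "data": {"series": [[[2.5,-4,0,0,0,0,85],[0,0,-20,0,0,0,85],[0,0,-20,0,0,0,85],[0,0,-20,0,0,0,85],[0,0,-20,0,0,0,85],[0,0,0,0,0,0,85],[0,0,0,0,0,0,24],[0,0,0,0,0,0,24],[0,0,0,0,0,0,24],[0,0,0,0,0,0,24],[0,0,0,0,0,0,20],[0,0,0,0,0,0,15],[0,0,0,0,0,0,15],[0,0,0,0,0,0,15]]]}}

```text
clock: 4.23
tool_pos: [0.5416, 0.0705, 0.2225]
eef_rot: [[0.013, 1.0, 0.002], [1.0, -0.013, 0.0], [0.0, 0.002, -1.0]]
force: [-0.4, -1.0, 6.2]
width: 0.313
```

```bash
python3 - <<'E'
from h import *
snap('scene','s2');w=snap('side','d2')
o=bot.observe();print(o['clock'],o['tool_pos'],o['force'],o['width']*85.4)
a=[cv2.imread(f'pics/{n}.png') for n in('s2','d2')]
cv2.imwrite('pics/m2.png',np.hstack([a[0][60:300,150:550],a[1][60:300,150:550]]))
E
```

```text
4.3333 [0.5415988  0.07051226 0.22243321] [-0.18411613 -0.04438263  5.94030046] 26.79784192104884
```

View pics/m2.png

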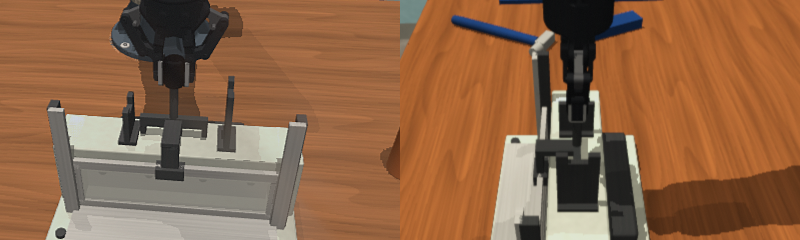

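The fingers stopped at 27 mm on the knob, so it's gripped. Now the lift of 92 mm.

Emit:
{"op": "arm_command", "data": {"series": [[[0,0,4,0,0,0,15],[0,0,8,0,0,0,15],[0,0,10,0,0,0,15],[0,0,10,0,0,0,15],[0,0,10,0,0,0,15],[0,0,10,0,0,0,15],[0,0,10,0,0,0,15],[0,0,10,0,0,0,15],[0,0,10,0,0,0,15],[0,0,6,0,0,0,15],[0,0,4,0,0,0,15],[0,0,0,0,0,0,15],[0,0,0,0,0,0,15]]]}}

```text
clock: 5.42
tool_pos: [0.5414, 0.0705, 0.3133]
eef_rot: [[0.013, 1.0, 0.001], [1.0, -0.013, -0.0], [-0.0, 0.001, -1.0]]
force: [6.0, 0.6, -6.5]
width: 0.311
```

```bash
python3 - <<'E'
from h import *
snap('scene','s3');w=snap('side','d3')
o=bot.observe();print(o['clock'],o['tool_pos'],o['force'],o['width']*85.4)
a=[cv2.imread(f'pics/{n}.png') for n in('s3','d3')]
cv2.imwrite('pics/m3.png',np.hstack([a[0][20:300,150:550],a[1][20:300,150:550]]))
E
```

```text
5.5167 [0.54144682 0.07047923 0.31297695] [ 5.8384779   1.08406781 -5.95487499] 26.863111756040073
```

View pics/m3.png

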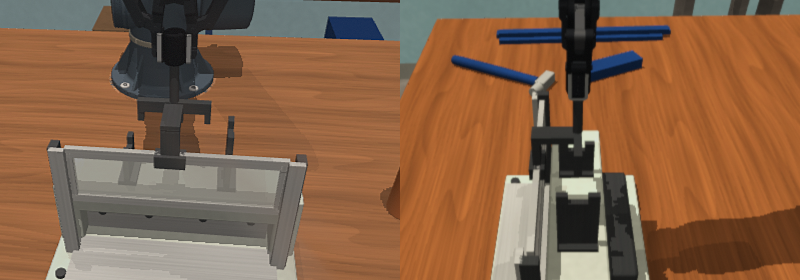

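The guard is up about 91 mm and carried by the grip (Fz is about −6 N). Now sliding +49.5 mm along the machine's y.

Emit:
{"op": "arm_command", "data": {"series": [[[0,4,0,0,0,0,15],[0.1,6,0,0,0,0,15],[0.1,7,0,0,0,0,15],[0.1,7,0,0,0,0,15],[0.1,7,0,0,0,0,15],[0.1,7,0,0,0,0,15],[0.2,6.5,0,0,0,0,15],[0.1,5,0,0,0,0,15],[0,0,0,0,0,0,15],[0,0,0,0,0,0,15]]]}}

```text
clock: 6.35
tool_pos: [0.5421, 0.1202, 0.3127]
eef_rot: [[0.013, 1.0, -0.0], [1.0, -0.013, -0.0], [-0.0, -0.0, -1.0]]
force: [5.1, 1.4, -6.7]
width: 0.314
```

```bash
python3 - <<'E'
from h import *
snap('scene','s4');w=snap('side','d4')
o=bot.observe();print(o['clock'],o['tool_pos'],o['force'],o['width']*85.4)
a=[cv2.imread(f'pics/{n}.png') for n in('s4','d4')]
cv2.imwrite('pics/m4.png',np.hstack([cv2.resize(x,None,fx=2,fy=2) for x in (a[0][80:300,240:440],a[1][60:280,240:440])]))
E
```

```text
6.45 [0.54209022 0.11997983 0.31275252] [ 5.98263776  0.65507816 -6.63290841] 26.806433915783995
```

View pics/m4.png

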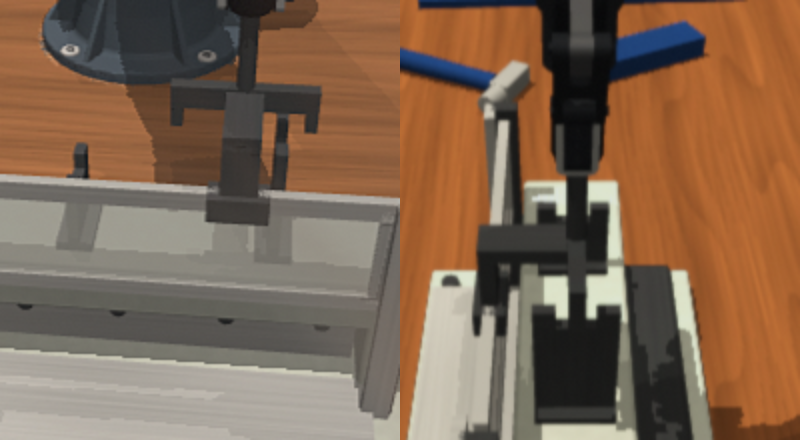

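The post lies inside the slot in the scene view: post at about col 280, slot from about 262 to 305. Lowering.

Emit:
{"op": "arm_command", "data": {"series": [[[0,0,-3,0,0,0,15],[0,0,-5,0,0,0,15],[0,0,-5,0,0,0,15],[0,0,-5,0,0,0,15],[0,0,-5,0,0,0,15],[0,0,-3,0,0,0,15],[0,0,-2,0,0,0,15],[0,0,0,0,0,0,15],[0,0,0,0,0,0,15]]]}}

```text
clock: 7.2
tool_pos: [0.5421, 0.1199, 0.2845]
eef_rot: [[0.013, 1.0, -0.0], [1.0, -0.013, -0.0], [-0.0, -0.0, -1.0]]
force: [7.7, 0.5, -6.3]
width: 0.315
```

Emit:
{"op": "arm_command", "data": {"series": [[[0,0,-1,0,0,0,15],[0,0,-1,0,0,0,15],[0,0,-0.5,0,0,0,15],[0,0,0,0,0,0,15]]]}}

```text
clock: 7.53
tool_pos: [0.5421, 0.1199, 0.2825]
eef_rot: [[0.013, 1.0, 0.001], [1.0, -0.013, -0.0], [-0.0, 0.001, -1.0]]
force: [5.6, 0.9, -3.7]
width: 0.313
```

```bash
python3 - <<'E'
from h import *
snap('scene','s5');w=snap('side','d5')
o=bot.observe();print(o['clock'],o['tool_pos'],o['force'],o['width']*85.4)
a=[cv2.imread(f'pics/{n}.png') for n in('s5','d5')]
cv2.imwrite('pics/m5.png',np.hstack([cv2.resize(x,None,fx=2,fy=2) for x in (a[0][80:300,240:440],a[1][60:280,240:440])]))
E
```

```text
7.6333 [0.54211911 0.11985575 0.28253591] [ 5.1062253   1.23572632 -3.15754379] 26.594947941849803
```

View pics/m5.png

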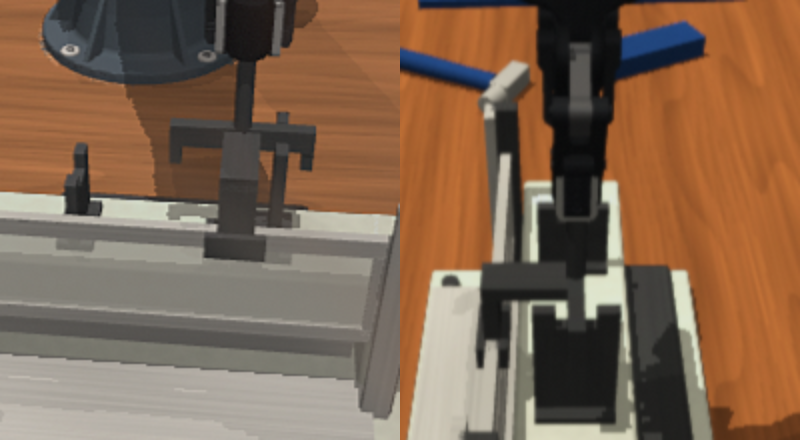

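Lift now reads 60.1 mm and the load is dropping (Fz from −6.5 to −3.2 N), so the crossbar is reaching the notch floor. I'll seat it a little further.

Emit:
{"op": "arm_command", "data": {"series": [[[0,0,-0.7,0,0,0,15],[0,0,-0.5,0,0,0,15],[0,0,0,0,0,0,15],[0,0,0,0,0,0,15]]]}}

```text
clock: 7.97
tool_pos: [0.5422, 0.1199, 0.2824]
eef_rot: [[0.013, 1.0, 0.002], [1.0, -0.013, 0.0], [0.0, 0.002, -1.0]]
force: [4.2, 0.1, 6.0]
width: 0.311
```

The crossbar is seated: Fz has reversed to +6 N and z has stopped falling at lift 60. Opening.

Emit:
{"op": "arm_command", "data": {"series": [[[0,0,0,0,0,0,40],[0,0,0,0,0,0,60],[0,0,0,0,0,0,85],[0,0,0,0,0,0,85],[0,0,0,0,0,0,85],[0,0,0,0,0,0,85],[0,0,0,0,0,0,85],[0,0,0,0,0,0,85]]]}}

```text
clock: 8.63
tool_pos: [0.5418, 0.1199, 0.2815]
eef_rot: [[0.013, 1.0, -0.0], [1.0, -0.013, -0.0], [-0.0, -0.0, -1.0]]
force: [0.4, -0.7, 0.5]
width: 0.996
```

```bash
python3 - <<'E'
from h import *
snap('scene','s6');w=snap('side','d6')
o=bot.observe();print(o['clock'],o['tool_pos'],o['force'],o['width']*85.4)
a=[cv2.imread(f'pics/{n}.png') for n in('s6','d6')]
cv2.imwrite('pics/m6.png',np.hstack([cv2.resize(x,None,fx=2,fy=2) for x in (a[0][80:300,240:440],a[1][60:280,240:440])]))
E
```

```text
8.7333 [0.5418529  0.11993359 0.28155323] [0.33881582 0.17020422 0.29598016] 85.12436430882245
```

View pics/m6.png

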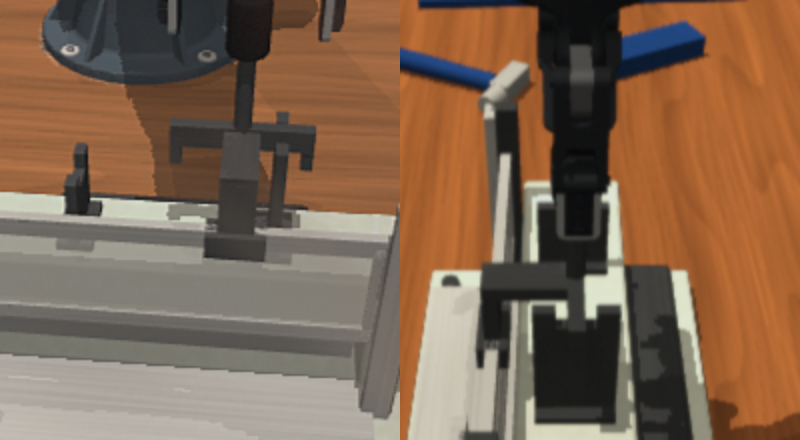

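The bar stays in the notch with the gripper open and forces near zero. Backing off straight up.

Emit:
{"op": "arm_command", "data": {"series": [[[0,0,8,0,0,0,85],[0,0,15,0,0,0,85],[0,0,20,0,0,0,85],[0,0,20,0,0,0,85],[0,0,20,0,0,0,85],[0,0,15,0,0,0,85],[0,0,0,0,0,0,85],[0,0,0,0,0,0,85],[0,0,0,0,0,0,85]]]}}

```text
clock: 9.48
tool_pos: [0.5418, 0.1199, 0.3791]
eef_rot: [[0.013, 1.0, -0.001], [1.0, -0.013, -0.0], [-0.0, -0.001, -1.0]]
force: [-0.2, -0.5, -0.5]
width: 0.994
```

```bash
python3 - <<'E'
from h import *
c=snap('scene','s7');d=snap('side','d7')
o=bot.observe();print(o['clock'],o['tool_pos'],o['force'])
def pr(c,P):
    p=(np.atleast_2d(P)-c['eye'])@np.array(c['rotation']); return np.c_[c['fx']*p[:,0]/p[:,2]+c['cx'],c['fy']*p[:,1]/p[:,2]+c['cy']]
q=[.5412,.076,.1295,-.0161];t=np.linspace(0,6.28,40);ims=[]
for cc,n,(r,k) in((c,'s7',(70,240)),(d,'d7',(60,240))):
    im=cv2.resize(cv2.imread(f'pics/{n}.png')[r:r+240,k:k+200],None,fx=2,fy=2,interpolation=cv2.INTER_CUBIC)
    for z in (.15,.19):
        P=np.c_[.014*np.cos(t),.044+.014*np.sin(t),0*t+z];a,b=np.cos(q[3]),np.sin(q[3])
        W=np.c_[a*P[:,0]-b*P[:,1],b*P[:,0]+a*P[:,1],P[:,2]]+q[:3]
        cv2.polylines(im,[((pr(cc,W)-[k,r])*2).astype(int)],True,(0,255,0),1)
    ims.append(im)
cv2.imwrite('pics/m7.png',np.hstack(ims))
E
```

```text
9.5833 [0.5415552  0.11988059 0.37873488] [ 0.30760947 -0.15146532 -0.5241849 ]
```

View pics/m7.png

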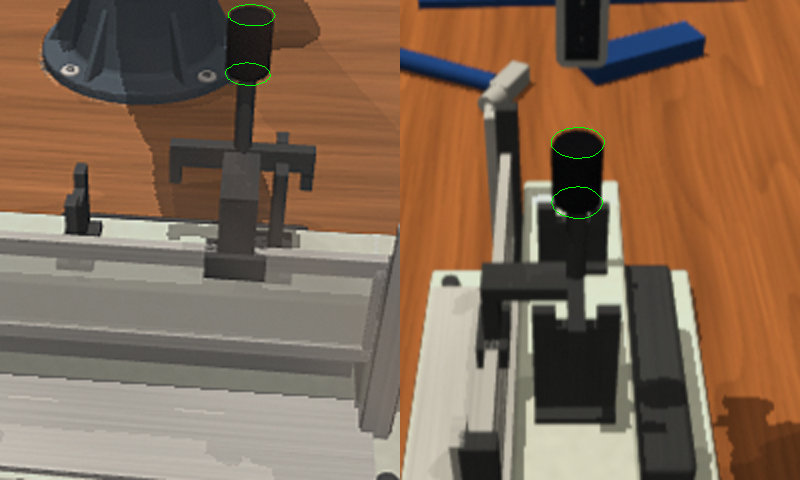

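The knob sits exactly where the model puts it for a bar hung at +60 mm. The slot straddles the tall plate and the gripper is clear.

```bash
python3 -c "
from rig import bot
print(bot.finish_job())"
```

```text
the job is handed in; nothing more can be done
None
```

The guard now hangs in the taller catch post, and I handed the job in at about 9.6 s of the 32 s allowed. I gripped the black knob, lifted the guard about 90 mm, slid the bar 49.5 mm toward the tall post, lowered it into the notch, let go and backed straight up.

**Seating:** the vertical force went from −6.5 N (carrying the guard) to +6 N (resting on the notch), with the lift at about 60 mm.

**After letting go:** with the gripper clear, both camera views showed the knob where it should be for a bar hung at 60 mm, with the slot over the tall plate. Forces on the tool were close to zero.

**Small disagreements:**
- Before gripping, the fitted knob outline was off by up to 2 pixels at its top and bottom edges, probably because the knob's edges are rounded.
- While holding the knob, the tool felt a sideways force of 4 to 8 N in x. It was gone after release.

No check failed.

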